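Change the mauls over to the new bench rack in reverse order

ROBOT

A 6-joint arm with a two-finger parallel gripper is mounted at the origin on the work surface. World frame = base frame: x ahead of the robot, y to its left, z up, the work surface at z = 0. Lengths are in m, angles in rad, forces in N, time in s.
With the tool pointing down it reaches from about 0.35 to 0.775 m from the base axis. Payload 5.5 kg.
Tool frame: the origin (TCP) lies midway between the tips of the shut fingers; the grasp point (between the pads) lies 19 mm behind it; z points along the fingers, y is the line along which they close (so a half turn about z gives the same grasp; the last joint's range is limited). The gripper opens to 85 mm and grips with 20 to 120 N. Pads are 22 mm wide; open, the fingers measure 114 mm over their backs; the gripper's body (76 mm by 85 mm) begins 54 mm behind the grasp point. The pads swing forward as they close: fully open they stand 13 mm farther back than shut.
Start: joints at [-1.402, 0.313, 0.046, 1.304, 0, 1.431], TCP at [0.175, -0.548, 0.231] pointing down, gripper open.
Joint ranges: [-2.76, 2.76], [-0.86, 1.69], [-1.03, 1.26], [-2.2, 2.34], [-1.47, 1.5], [-3.14, 3.14]. Speed limits (rad/s): [2.57, 2.57, 3.14, 3.14, 3.14, 3.14].

INTERFACE

Orientations are given as a unit quaternion [w, x, y, z].
In Python, from workcell import telemetry, imaging, env gives the robot as it stands. The module is installed in compiled form; this text tells all that it offers.
- The arm moves only by the tool step_arm, never from a script. Its argument "moves" is a list of rows, each a list of 3 entries, a list of its own where there are three numbers: the shift along the tool's x, y, z in mm, then the turn, a rotation vector about the tool's x, y, z in rad, then the finger opening in mm, from 0 to 85.4. A call has 1 to 8 rows; each row is the pose to reach, as a shift and turn from the pose commanded when the call began, along the tool's axes at that moment; what a row does not reach only later rows make up. A row lasts 1/12 s, in which the tool goes at most 41.7 mm and 7.16 degrees, less where a joint would pass 70% of its speed; a pose out of reach is approached as far as the arm can. A call with a gripper value outside its range is refused whole. The fingers move at their own pace and stop on an object; "grip_force" is the grip in N (left out, the last holds). Time passes only in rows, so rows that repeat a pose let the fingers close. It gives the time, the measured TCP pose, the force, the opening and the grip force at its end, in the units of the state.
- telemetry.get_state(): the state, without advancing time (a new reading comes with each control period).
- imaging.read_camera(name): name is "scene" or "top" or "wrist"; returns the picture (400x640x3 uint8, red, green, blue); there is no depth.
- imaging.camera_params(name): a dict with "camera_matrix" (3x3 intrinsics, pixels), "D" ([k1, k2, p1, p2, k3] as OpenCV has them; the pictures are not rectified), "pose" (4x4, takes a point from camera to world coordinates). Camera axes: x right, y up, looking along -z (the intrinsics and any distortion apply to the point x, -y, -z); pixel columns grow to the right and rows downward; lengths in m; the calibration is good to about 2 mm. A picture is of the moment at which its call begins: read the wrist's pose just before it. camera_params takes no time and is no camera call; for the wrist camera it gives the pose at the moment of the call.
- env.hand_in(): hands the job in; it is judged then, once.
The state is a dict: "clock": time; "joint_pos": joint angles; "qvel": joint speeds; "tau": joint torques, N m; "tcp_pos": TCP position; "orientation": TCP orientation; "wrist_force": force on the tool from outside, world axes, zero at the start; "ft_torque": the same for the moment, N m; "finger_gap": finger opening in m; "grip_force": force on a finger pad.
Only numpy, scipy, OpenCV 4.12 (cv2) and the standard library are available. Lean on these libraries where they do the work, as an engineer would, in place of code of your own. Each camera call takes 0.05 s, during which the arm holds its last target. There are 200 camera calls.

TASK

Move the four mauls out of the dark wooden tray into the plywood rack, one to each bay, in the reverse order, because the rack will be used from the other side of the bench: the maul that now stands nearest the robot in the tray goes into the bay farthest from the robot, the second nearest into the second farthest, and so on. Keep each maul upright, head down, and set it down in its bay rather than dropping it; leave the screwdriver lying between tray and rack undisturbed.

Things in the scene. Friction and masses are not known exactly. Their poses are not given: they have to be found in the camera images.
- maul_bell: Bell maul standing head down, handle up, all mid-brown wood, 140 mm tall: round head 56 mm wide at the foot, narrowing to 38 mm at 64 mm height, then a round handle 24 mm wide swelling to 28 mm between 105 and 140 mm height. About 0.26 kg. Loose. Origin: centre of the underside of its head; z points up along the handle.
- maul_square: Square mallet standing head down, handle up, all pale wood, 132 mm tall: block head 46 x 46 mm and 50 mm high, round handle 26 mm wide above it up to the top. About 0.22 kg. Loose. Origin: centre of the underside of its head; z points up along the handle. x and y are square to the block's sides.
- maul_brass: Small brass maul standing head down, handle up, 118 mm tall: round brass head 42 mm wide and 42 mm high, brass collar up to 48 mm, then a round dark wooden handle 26 mm wide. About 0.45 kg. Loose. Origin: centre of the underside of its head; z points up along the handle.
- maul_drum: Drum maul standing head down, handle up, 125 mm tall: wide black rubber head 54 mm wide and 36 mm high, steel collar up to 46 mm, then a round dark wooden handle 26 mm wide. About 0.34 kg. Loose. Origin: centre of the underside of its head; z points up along the handle.
- pad_bell: Fixed cork pad, round, 68 mm wide, 4 mm thick, under the bell maul at the start. Origin: centre of its underside, 6 mm above the bench on the floor of the dark tray (326 x 90 mm, rim 14 mm high, no dividers), where the four pads lie in a row 80 mm apart. x points along the tray, away from the robot (within 0.3 rad of world x).
- pad_square: Fixed cork pad, square, 60 x 60 mm, 4 mm thick, under the square maul at the start. Origin: centre of its underside, 6 mm above the bench on the floor of the dark tray (326 x 90 mm, rim 14 mm high, no dividers), where the four pads lie in a row 80 mm apart. x points along the tray, away from the robot (within 0.3 rad of world x).
- pad_brass: Fixed cork pad, round, 54 mm wide, 4 mm thick, under the brass maul at the start. Origin: centre of its underside, 6 mm above the bench on the floor of the dark tray (326 x 90 mm, rim 14 mm high, no dividers), where the four pads lie in a row 80 mm apart. x points along the tray, away from the robot (within 0.3 rad of world x).
- pad_drum: Fixed cork pad, six-sided, 70 mm over the corners, 4 mm thick, under the drum maul at the start. Origin: centre of its underside, 6 mm above the bench on the floor of the dark tray (326 x 90 mm, rim 14 mm high, no dividers), where the four pads lie in a row 80 mm apart. x points along the tray, away from the robot (within 0.3 rad of world x).
- rack: Fixed empty plywood rack, 326 x 90 mm, a row of four bays. Origin: centre of its underside, on the bench; x along the row, away from the robot (within 0.3 rad of world x). Bay centres at x = -120, -40, 40, 120 mm, y = 0; each 74 (x) by 78 mm inside, floor 6 mm above the bench; walls and dividers 6 mm thick, tops 18 mm above the bench. Left or right of the robot; the tray lies on the other side.
- screwdriver: Bystander: a screwdriver about 200 mm long with a wooden handle 26 mm thick towards the robot, lying loose on the bench in the aisle between tray and rack, roughly along x. Origin: halfway along it, on the bench.
Things that resemble listed ones, but are neither listed nor needed, are in the scene too. Leave any red look-alike of the maul_bell alone. What is shaped like the maul_square but purple is not meant.

How it is judged:
By the outcome, as a careful person would: the job done as asked, in the order asked, and still so for the second after the job is handed in, with the robot touching nothing.
It also fails if it takes over 112 s, if anything falls off the work surface, if the arm or the gripper's body presses on something with over 40 N, if the wrist force passes 120 N, or if a joint passes its speed limit or range.

## Working session

There is one attempt and no reset: what is moved stays moved. The work goes in short steps, Python scripts to look and compute and a tool call to move; the robot and the scene stay as the last step left them, time stands still between calls to the robot, and variables do not carry over. Pictures are saved under pics/ and viewed, at most 14 in all, crops included, and the job is handed in when it is done.

Besides the shell and the picture viewer there is one more tool, called after "Emit:" as a command line: name --argument value ..., lists and objects as JSON in quotes. step_arm: Moves the arm, as the interface text tells. Its arguments: {"type":"object","properties":{"moves":{"type":"array"},"grip_force":{"type":"number"}},"required":["moves"]}

```bash
mkdir -p pics
cat > h.py <<'E'
import numpy as np, cv2
from workcell import telemetry, imaging, env
from scipy.spatial.transform import Rotation as R
def snap(n,f):
    P=imaging.camera_params(n); im=imaging.read_camera(n)
    cv2.imwrite('pics/'+f,im[:,:,::-1]); return im,P
def ray(P,uv,z):
    K=np.array(P['camera_matrix'],float);D=np.array(P['D'],float);T=np.array(P['pose'])
    p=cv2.undistortPoints(np.array(uv,float).reshape(-1,1,2),K,D).reshape(-1,2)
    d=np.c_[p[:,0],-p[:,1],-np.ones(len(p))]@T[:3,:3].T
    o=T[:3,3]; return o+d*((z-o[2])/d[:,2])[:,None]
def proj(P,X):
    T=np.array(P['pose']);c=(np.atleast_2d(X)-T[:3,3])@T[:3,:3]
    c=c*[1,-1,-1]
    return cv2.projectPoints(c,np.zeros(3),np.zeros(3),np.array(P['camera_matrix'],float),np.array(P['D'],float))[0].reshape(-1,2)
E
python3 - <<'E'
from h import *
import pickle
d={}
for n in('scene','top'):
    im,P=snap(n,n+'0.png'); d[n]=P; print(n,np.round(P['pose'],3).tolist(),np.round(P['D'],3),np.round(P['camera_matrix'],1).tolist())
pickle.dump(d,open('cal.pkl','wb'))
s=telemetry.get_state(); print(s)
E
```

```text
scene [[-0.482, -0.456, 0.748, 1.047], [0.876, -0.266, 0.403, 0.211], [0.015, 0.849, 0.528, 0.428], [0.0, 0.0, 0.0, 1.0]] [-0.023  0.     0.     0.     0.   ] [[377.4, 0.0, 317.1], [0.0, 377.4, 203.6], [0.0, 0.0, 1.0]]
top [[-0.007, 0.994, -0.113, 0.408], [-0.999, -0.003, 0.037, -0.043], [0.037, 0.113, 0.993, 0.871], [0.0, 0.0, 0.0, 1.0]] [-0.054  0.     0.     0.     0.   ] [[442.4, 0.0, 323.0], [0.0, 442.4, 199.9], [0.0, 0.0, 1.0]]
{'clock': 0.1, 'joint_pos': array([-1.40157360e+00,  3.13938867e-01,  4.50843028e-02,  1.30359007e+00,
       -1.25981829e-05,  1.43122486e+00]), 'qvel': array([ 0.00127009, -0.00131354,  0.00237018,  0.00239537, -0.00307558,
        0.00088966]), 'tau': array([ 3.20629973e-03, -4.81723738e+01,  2.99244386e+01,  1.27461681e-02,
       -1.19885472e-04,  5.09645659e-09]), 'tcp_pos': array([ 0.17467368, -0.54734876,  0.23048693]), 'orientation': array([-8.23970059e-04,  9.88104091e-01,  1.53784347e-01, -1.85165542e-05]), 'wrist_force': array([-0.63976097, -0.12009607, -0.17909893]), 'ft_torque': array([ 0.00063574, -0.00470868, -0.01137566]), 'grip_force': 0.0, 'finger_gap': 0.08550893613181783}
```

View pics/top0.png

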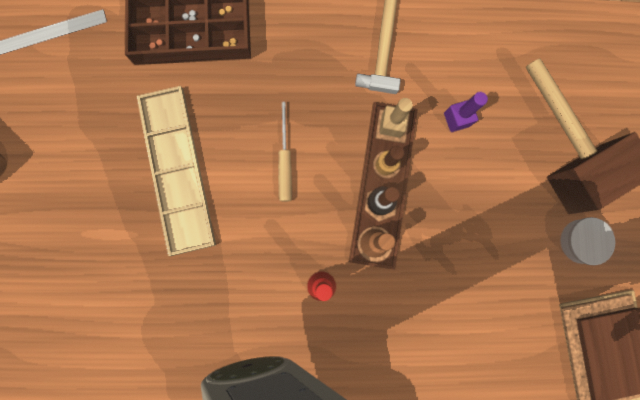

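View pics/scene0.png

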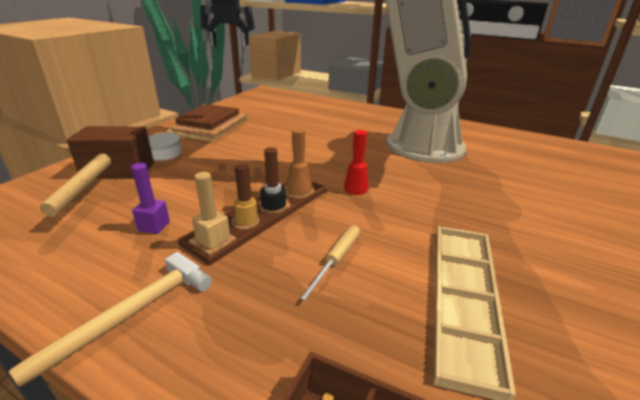

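The top view shows (up is +x, left is +y):
- The tray holds the bell maul at (376,243), nearest, then drum (383,201), brass (389,162) and square (396,120), farthest.
- The rack is on the left, with corners near (138,97), (181,88), (213,243) and (170,254). The screwdriver lies at (285,150).
- The look-alikes are the red bell at (321,288) for maul_bell and the purple square at (466,112) for maul_square. I'll avoid both. The big hammers at (590,160) and (380,60) aren't candidates either.

I'll check the choice in one close crop.

Run:
```python
import cv2,numpy as np
im=cv2.imread('pics/top0.png')
a=im[85:275,340:430];b=im[80:270,130:220]
cv2.imwrite('pics/crop1.png',cv2.resize(np.hstack([a,b]),None,fx=3.1,fy=3.1,interpolation=cv2.INTER_CUBIC))
```

```text
(no output)
```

View pics/crop1.png

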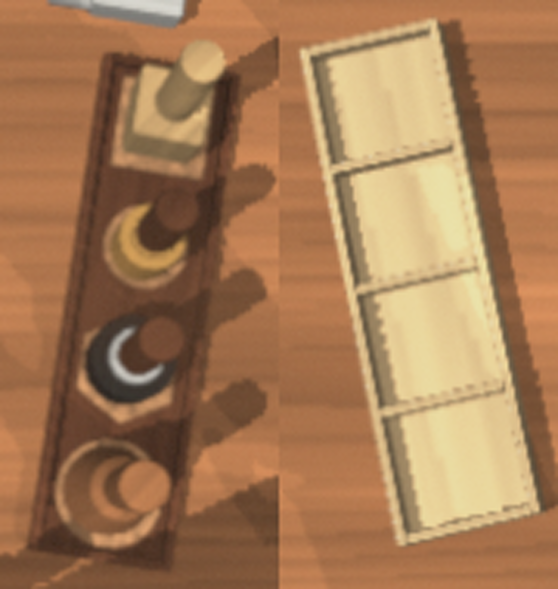

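The crop confirms the four: handle tops at crop pixels (203,61) square, (178,210) brass, (159,339) drum and (146,487) bell. The rack's rim corners are (302,47), (434,20), (541,512) and (402,545).

```bash
cat >> h.py <<'E'
import pickle
def info():
    s=telemetry.get_state(); q=np.roll(s['orientation'],-1); return s,R.from_quat(q)
E
python3 - <<'E'
from h import *
P=pickle.load(open('cal.pkl','rb'))['top']
def cv(a,ox,oy,sx=0): a=np.array(a,float);return np.c_[(a[:,0]-sx)/3.1+ox-.5+.16,a[:,1]/3.1+oy-.5+.16]
H={'square':.142,'brass':.128,'drum':.135,'bell':.15}
uv=cv([(203,61),(178,210),(159,339),(146,487)],340,85)
X=np.array([ray(P,u,h)[0] for u,h in zip(uv,H.values())]);print(X.round(4).tolist(),np.linalg.norm(np.diff(X[:,:2],axis=0),axis=1))
d=X[0]-X[3];print('tray yaw',np.arctan2(d[1],d[0]))
# tray corners z=.014
t=ray(P,cv([(103,55),(241,72),(172,568),(29,550)],340,85),.014);print('tray',t.round(4).tolist(),t.mean(0),X.mean(0))
r=ray(P,cv([(302,47),(434,20),(541,512),(402,545)],130,80,279),.018);print('rack',r.round(4).tolist())
e=lambda i,j:np.linalg.norm(r[i]-r[j]);print(e(0,1),e(1,2),e(2,3),e(3,0))
c=r.mean(0);d=(r[0]+r[1]-r[2]-r[3]);y=np.arctan2(d[1],d[0]);print('rack c',c,'yaw',y)
for b in(-.12,-.04,.04,.12):print(b,c[:2]+b*np.array([np.cos(y),np.sin(y)]))
s,Rt=info();print(s['tcp_pos'],Rt.as_matrix().round(3).tolist())
E
```

```text
[[0.6559, -0.2133, 0.142], [0.5746, -0.1998, 0.128], [0.5013, -0.1858, 0.135], [0.4207, -0.1741, 0.15]] [0.08247273 0.07459371 0.08139535]
tray yaw -0.16507052225829502
tray [[0.7029, -0.1775, 0.014], [0.6922, -0.268, 0.014], [0.3726, -0.2141, 0.014], [0.3846, -0.1247, 0.014]] [ 0.53809118 -0.19607675  0.014     ] [ 0.53812431 -0.19325896  0.13875   ]
rack [[0.7166, 0.2935, 0.018], [0.7343, 0.2092, 0.018], [0.4192, 0.1333, 0.018], [0.3993, 0.2183, 0.018]]
0.0861101777264862 0.3240534937441072 0.08731082871561417 0.3259993034679958
rack c [0.56735082 0.2135848  0.018     ] yaw 0.2344863558820344
-0.12 [0.45063476 0.18570359]
-0.04 [0.52844547 0.20429106]
0.04 [0.60625617 0.22287854]
0.12 [0.68406688 0.24146601]
[ 0.17467368 -0.54734876  0.23048693] [[0.953, 0.304, -0.0], [0.304, -0.953, 0.002], [0.0, -0.002, -1.0]]
```

Emit:
step_arm --moves '[[[27, -22, 0], [0, 0, 0.08], 60], [[54, -44, 0], [0, 0, 0.16], 60], [[81, -66, 0], [0, 0, 0.24], 60], [[108, -88, 0], [0, 0, 0.308], 60], [[135, -110, 0], [0, 0, 0.308], 60], [[162, -132, 0], [0, 0, 0.308], 60], [[189, -154, 0], [0, 0, 0.308], 60], [[216, -176, 0], [0, 0, 0.308], 60]]' --grip_force 50

```text
clock: 0.77
tcp_pos: [0.3274, -0.3128, 0.231]
orientation: [-0.0, 1.0, 0.0, -0.0]
wrist_force: [0.6, 0.3, 0.2]
finger_gap: 0.0603
grip_force: 0.0
```

Emit:
step_arm --moves '[[[19, -28, 0], [0, 0, 0], 60], [[38, -56, 0], [0, 0, 0], 60], [[57, -84, 0], [0, 0, 0], 60], [[76, -112, 0], [0, 0, 0], 60], [[94, -139, 0], [0, 0, 0], 60], [[94, -139, 0], [0, 0, 0], 60]]'

```text
clock: 1.27
tcp_pos: [0.4227, -0.1711, 0.231]
orientation: [-0.001, 1.0, 0.003, 0.0]
wrist_force: [-0.2, 0.8, 0.0]
finger_gap: 0.0599
grip_force: 0.0
```

Run:
```python
from h import *
s,r=info();print(s['tcp_pos'],r.as_matrix().round(3).tolist())
im,P=snap('wrist','w1.png');pickle.dump(P,open('w1.pkl','wb'));print(np.round(P['pose'],3).tolist())
names=dict(bell=(.4207,-.1741,.15),drum=(.5013,-.1858,.135),brass=(.5746,-.1998,.128),square=(.6559,-.2133,.142))
for n,x in names.items():print(n,proj(P,x).round(0))
```

```text
[ 0.42270705 -0.17113502  0.23102526] [[1.0, 0.007, 0.001], [0.007, -1.0, 0.002], [0.001, -0.002, -1.0]]
[[0.007, 0.948, 0.319, 0.504], [-1.0, 0.007, -0.0, -0.171], [-0.002, -0.319, 0.948, 0.374], [0.0, 0.0, 0.0, 1.0]]
bell [[321. 210.]]
drum [[336. 112.]]
brass [[356.  13.]]
square [[ 384. -133.]]
```

View pics/w1.png

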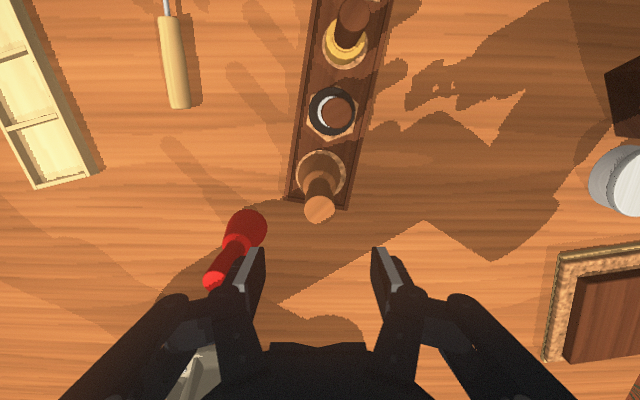

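The wrist view shows the bell's top at (320,209), drum's at (336,113) and brass's at about (353,13), all as predicted. The red look-alike's top at (213,283) is close to the left finger, so I'll work out that clearance.

Run:
```python
from h import *
P=pickle.load(open('cal.pkl','rb'))['top'];W=pickle.load(open('w1.pkl','rb'))
print('red top',ray(P,[(321,291)],.14),ray(W,[(213,283)],.14))
for n,u,h in(('bell',(320,209),.15),('drum',(336,113),.135),('brass',(353,13),.128)):print(n,ray(W,[u],h))
```

```text
red top [[ 0.34169875 -0.06634422  0.14      ]] [[ 0.33823638 -0.0675437   0.14      ]]
bell [[ 0.42167563 -0.17359555  0.15      ]]
drum [[ 0.50063111 -0.18612264  0.135     ]]
brass [[ 0.57486814 -0.19772447  0.128     ]]
```

Emit:
step_arm --moves '[[[0, 0, 20], [0, 0, 0], 60], [[0, 0, 40], [0, 0, 0], 60], [[0, 0, 50], [0, 0, 0], 60], [[0, 0, 50], [0, 0, 0], 60]]'

```text
clock: 1.65
tcp_pos: [0.419, -0.1751, 0.1789]
orientation: [-0.001, 1.0, -0.0, -0.002]
wrist_force: [-0.2, 0.1, -0.7]
finger_gap: 0.06
grip_force: 0.0
```

Emit:
step_arm --moves '[[[1, -1, 20], [0, 0, 0], 60], [[1, -1, 40], [0, 0, 0], 60], [[1, -1, 60], [0, 0, 0], 60], [[1, -1, 74], [0, 0, 0], 60], [[1, -1, 74], [0, 0, 0], 60], [[1, -1, 74], [0, 0, 0], 60]]'

```text
clock: 2.15
tcp_pos: [0.4216, -0.1749, 0.1076]
orientation: [-0.0, 1.0, -0.0, -0.0]
wrist_force: [-1.0, -1.4, 0.1]
finger_gap: 0.06
grip_force: 0.0
```

Close on the bell and hold a moment.

Emit:
step_arm --moves '[[[0, 0, 0], [0, 0, 0], 35], [[0, 0, 0], [0, 0, 0], 28], [[0, 0, 0], [0, 0, 0], 20], [[0, 0, 0], [0, 0, 0], 15], [[0, 0, 0], [0, 0, 0], 15], [[0, 0, 0], [0, 0, 0], 15], [[0, 0, 0], [0, 0, 0], 15], [[0, 0, 0], [0, 0, 0], 15]]' --grip_force 50

```text
clock: 2.82
tcp_pos: [0.4228, -0.1747, 0.1086]
orientation: [0.0, 1.0, 0.001, 0.001]
wrist_force: [0.2, 1.7, 6.2]
finger_gap: 0.0272
grip_force: 48.9
```

Emit:
step_arm --moves '[[[0, 0, -5], [0, 0, 0], 15], [[0, 0, -15], [0, 0, 0], 15], [[0, 0, -30], [0, 0, 0], 15], [[0, 0, -47], [0, 0, 0], 15], [[0, 0, -64], [0, 0, 0], 15], [[0, 0, -80], [0, 0, 0], 15], [[0, 0, -80], [0, 0, 0], 15], [[0, 0, -80], [0, 0, 0], 15]]'

```text
clock: 3.48
tcp_pos: [0.4222, -0.1747, 0.1876]
orientation: [0.001, 1.0, 0.0, 0.001]
wrist_force: [0.1, -0.5, -3.6]
finger_gap: 0.0267
grip_force: 49.4
```

Emit:
step_arm --moves '[[[10, -16, 0], [0, 0, 0], 15], [[26, -42, 0], [0, 0, 0], 15], [[43, -69, 0], [0, 0, 0], 15], [[60, -96, 0], [0, 0, 0], 15], [[77, -123, 0], [0, 0, 0], 15], [[94, -150, 0], [0, 0, 0], 15], [[111, -177, 0], [0, 0, 0], 15], [[128, -204, 0], [0, 0, 0], 15]]'

```text
clock: 4.15
tcp_pos: [0.5493, 0.0312, 0.1853]
orientation: [0.0, 1.0, 0.0, -0.002]
wrist_force: [-0.9, -0.9, -2.5]
finger_gap: 0.0271
grip_force: 50.0
```

Emit:
step_arm --moves '[[[17, -27, 0], [0, 0, 0], 15], [[34, -54, 0], [0, 0, 0], 15], [[51, -81, 0], [0, 0, 0], 15], [[68, -108, 0], [0, 0, 0], 15], [[85, -135, 0], [0, 0, 0], 15], [[102, -162, 0], [0, 0, 0], 15], [[119, -189, 0], [0, 0, 0], 15], [[130, -207, 0], [0, 0, 0], 15]]'

```text
clock: 4.82
tcp_pos: [0.6689, 0.137, 0.1844]
orientation: [-0.015, 0.999, 0.036, -0.003]
wrist_force: [1.1, 0.1, -2.8]
finger_gap: 0.0265
grip_force: 50.1
```

Emit:
step_arm --moves '[[[3, -4, 0], [0, 0, 0], 15], [[3, -4, 0], [0, 0, 0], 15], [[3, -4, 0], [0, 0, 0], 15], [[3, -4, 0], [0, 0, 0], 15]]'

```text
clock: 5.15
tcp_pos: [0.6709, 0.1388, 0.1867]
orientation: [-0.015, 0.999, 0.037, -0.002]
wrist_force: [0.1, 0.6, -3.1]
finger_gap: 0.0266
grip_force: 50.1
```

Run:
```python
from h import *
s,r=info();print(s['tcp_pos'],r.as_matrix().round(3).tolist(),s['wrist_force'])
im,P=snap('wrist','w2.png');pickle.dump(P,open('w2.pkl','wb'))
c=np.array([.56735,.21358]);y=.2345
a=np.array([np.cos(y),np.sin(y)]);n=np.array([-a[1],a[0]])
for b in(-.12,-.04,.04,.12):print(b,proj(P,[*(c+b*a),.006]).round(0), proj(P,[[*(c+sx*.163*a+sy*.045*n),.018] for sx in(1,-1) for sy in(1,-1)]).round(0).tolist())
im2=imaging.read_camera('scene');cv2.imwrite('pics/s2.png',im2[:,:,::-1])
```

```text
[0.6709104  0.13880259 0.18668499] [[0.997, 0.074, -0.005], [0.074, -0.997, 0.03], [-0.003, -0.03, -1.0]] [ 0.10683251  0.60080673 -3.05350819]
-0.12 [[278. 322.]] [[186.0, 132.0], [263.0, 118.0], [253.0, 353.0], [313.0, 348.0]]
-0.04 [[266. 276.]] [[186.0, 132.0], [263.0, 118.0], [253.0, 353.0], [313.0, 348.0]]
0.04 [[252. 223.]] [[186.0, 132.0], [263.0, 118.0], [253.0, 353.0], [313.0, 348.0]]
0.12 [[237. 161.]] [[186.0, 132.0], [263.0, 118.0], [253.0, 353.0], [313.0, 348.0]]
```

View pics/w2.png

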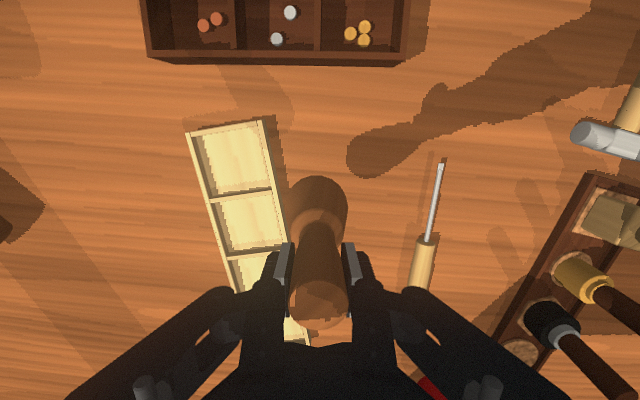

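The wrist view shows the bell held upright, but the arm stopped 100 mm short, tilted by 0.03 rad. The rack's rim corners at (186,132) and (263,119) match the prediction. I'll check the joints.

Run:
```python
from h import *
s,r=info();print(s['joint_pos'].round(3),s['qvel'].round(3),s['tau'].round(1),np.linalg.norm(s['tcp_pos'][:2]))
```

```text
[0.073 0.547 0.296 1.321 0.031 3.141] [-0.001 -0.002  0.008  0.    -0.    -0.001] [  0.  -62.2  31.    0.    0.1   0. ] 0.685407596934856
```

Joint 6 is at its limit, since yaw = q1 + π − q6. I'll use a tool yaw of about 0.5 over the rack.

Emit:
step_arm --moves '[[[0, 0, 0], [0, 0, -0.1], 15], [[0, 0, 0], [0, 0, -0.2], 15], [[0, 0, 0], [0, 0, -0.3], 15], [[0, 0, 0], [0, 0, -0.4], 15], [[0, 0, 0], [0, 0, -0.5], 15], [[0, 0, 0], [0, 0, -0.5], 15], [[0, 0, 0], [0, 0, -0.5], 15], [[0, 0, 0], [0, 0, -0.5], 15]]'

```text
clock: 5.92
tcp_pos: [0.6717, 0.1389, 0.1877]
orientation: [-0.015, 0.959, 0.282, 0.003]
wrist_force: [-0.6, 0.3, -3.1]
finger_gap: 0.0266
grip_force: 50.1
```

```bash
cat >> h.py <<'E'
def to(x,y,z,yaw):
    s,r=info();M=R.from_euler('z',yaw).as_matrix()@np.diag([1,-1,-1.])
    print('tcp',s['tcp_pos'].round(4),'shift mm',(r.as_matrix().T@(np.array([x,y,z])-s['tcp_pos'])*1e3).round(1),'turn',(r.inv()*R.from_matrix(M)).as_rotvec().round(3),'q6',s['joint_pos'][5].round(2),'F',s['wrist_force'].round(1))
E
python3 -c "
from h import *
to(.684,.2415,.187,.5)"
```

```text
tcp [0.6717 0.1389 0.1877] shift mm [ 65.8 -79.5   3.8] turn [-0.028 -0.013  0.072] q6 2.64 F [-0.6  0.3 -3.1]
```

Emit:
step_arm --moves '[[[10, -12, 0], [-0.01, -0.005, 0.02], 15], [[26, -31, 1], [-0.02, -0.01, 0.05], 15], [[42, -50, 2], [-0.028, -0.013, 0.07], 15], [[56, -68, 3], [-0.028, -0.013, 0.07], 15], [[66, -80, 4], [-0.028, -0.013, 0.07], 15], [[66, -80, 4], [-0.028, -0.013, 0.07], 15], [[66, -80, 4], [-0.028, -0.013, 0.07], 15], [[66, -80, 4], [-0.028, -0.013, 0.07], 15]]'

```text
clock: 6.58
tcp_pos: [0.6837, 0.2417, 0.1864]
orientation: [0.0, 0.968, 0.249, -0.0]
wrist_force: [0.6, -0.3, -2.5]
finger_gap: 0.0266
grip_force: 50.1
```

Run:
```python
from h import *
to(.684,.2415,.108,.5)
im,P=snap('wrist','w3.png')
im2,S=snap('scene','s3.png')
cv2.imwrite('pics/c3.png',np.hstack([cv2.resize(im2[:,320:][:,:,::-1],None,fx=1,fy=1)[:, :300],im[:,100:560][:,:,::-1]]))
```

```text
tcp [0.6837 0.2417 0.1864] shift mm [ 0.2  0.3 78.4] turn [0.001 0.001 0.004] q6 2.87 F [ 0.6 -0.3 -2.5]
```

View pics/c3.png

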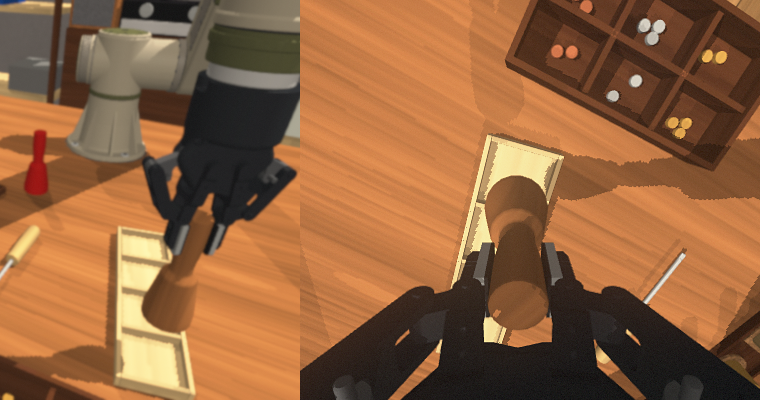

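Run:
```python
from h import *
S=pickle.load(open('cal.pkl','rb'))['scene']
b=.1864-.1086+.010
print(proj(S,[[.6837,.2417,b],[.6837,.2417,b+.064],[.6837,.2417,b+.14]])-[320,0])
print('tilt vec world x for reference', proj(S,[[.6837-.028,.2417,b]])-[320,0])
P=imaging.camera_params('wrist');print(proj(P,[[.6837,.2417,b],[.6837,.2417,b+.14]])+[200,0])
a=np.array([np.cos(.2345),np.sin(.2345)]);p=np.array([.6837,.2417])
```

```text
[[165.18555571 316.20882808]
 [180.16482344 275.34083522]
 [201.35279114 216.91637783]]
tilt vec world x for reference [[168.59880381 300.70339189]]
[[516.51629766 200.83186376]
 [515.52753522 302.02613374]]
```

The picture shows the bell hanging straight over the far bay. Its foot is at about (517,203) and its top at (518,306) in the wrist half, and both match the projected upright axis, so I'll lower it.

Emit:
step_arm --moves '[[[0, 0, 12], [0, 0, 0], 15], [[0, 0, 28], [0, 0, 0], 15], [[0, 0, 44], [0, 0, 0], 15], [[0, 0, 58], [0, 0, 0], 15], [[0, 0, 68], [0, 0, 0], 15], [[0, 0, 74], [0, 0, 0], 15], [[0, 0, 77], [0, 0, 0], 15], [[0, 0, 77], [0, 0, 0], 15]]'

```text
clock: 7.35
tcp_pos: [0.6837, 0.2417, 0.1092]
orientation: [0.0, 0.968, 0.249, -0.0]
wrist_force: [-0.3, -0.9, -3.4]
finger_gap: 0.027
grip_force: 50.0
```

Emit:
step_arm --moves '[[[0, 0, 1], [0, 0, 0], 15], [[0, 0, 2], [0, 0, 0], 15], [[0, 0, 3], [0, 0, 0], 15], [[0, 0, 4], [0, 0, 0], 15], [[0, 0, 4], [0, 0, 0], 15]]'

```text
clock: 7.77
tcp_pos: [0.6838, 0.2422, 0.1056]
orientation: [0.0, 0.968, 0.25, 0.0]
wrist_force: [0.1, -0.0, -3.5]
finger_gap: 0.0266
grip_force: 50.1
```

Emit:
step_arm --moves '[[[0, 0, 0.5], [0, 0, 0], 15], [[0, 0, 1], [0, 0, 0], 15], [[0, 0, 1.5], [0, 0, 0], 15], [[0, 0, 1.5], [0, 0, 0], 15], [[0, 0, 1.5], [0, 0, 0], 15]]'

```text
clock: 8.18
tcp_pos: [0.684, 0.2423, 0.1047]
orientation: [0.0, 0.968, 0.25, 0.0]
wrist_force: [-0.2, -0.3, 2.3]
finger_gap: 0.0269
grip_force: 50.5
```

Contact (the force went from −3.5 to +2.3 N). I'll release and rise.

Emit:
step_arm --moves '[[[0, 0, 0], [0, 0, 0], 30], [[0, 0, 0], [0, 0, 0], 36], [[0, 0, 0], [0, 0, 0], 45], [[0, 0, 0], [0, 0, 0], 55], [[0, 0, -10], [0, 0, 0], 60], [[0, 0, -35], [0, 0, 0], 60], [[0, 0, -65], [0, 0, 0], 60], [[0, 0, -90], [0, 0, 0], 60]]'

```text
clock: 8.85
tcp_pos: [0.6838, 0.2421, 0.1962]
orientation: [0.0, 0.968, 0.25, 0.0]
wrist_force: [0.1, -0.7, 0.6]
finger_gap: 0.0598
grip_force: 0.0
```

Run:
```python
from h import *
to(.5007,-.186,.195,.5)
im2,S=snap('scene','s4.png')
cv2.imwrite('pics/c4.png',im2[100:400,340:640,::-1])
```

```text
tcp [0.6838 0.2421 0.1962] shift mm [-367.2  286.2    1.2] turn [ 0.    -0.     0.005] q6 2.87 F [ 0.1 -0.7  0.6]
```

View pics/c4.png

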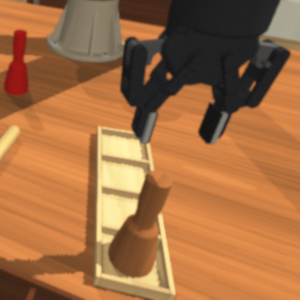

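The bell stands upright in the far bay, with its foot at about (130,255). Next is the drum.

Emit:
step_arm --moves '[[[-20, 16, 0], [0, 0, 0], 60], [[-46, 36, 0], [0, 0, 0], 60], [[-72, 56, 0], [0, 0, 0], 60], [[-98, 76, 0], [0, 0, 0], 60], [[-124, 97, 0], [0, 0, 0], 60], [[-150, 117, 0], [0, 0, 0], 60], [[-176, 137, 0], [0, 0, 0], 60], [[-202, 157, 0], [0, 0, 0], 60]]'

```text
clock: 9.57
tcp_pos: [0.5823, 0.0057, 0.1949]
orientation: [0.0, 0.968, 0.25, 0.001]
wrist_force: [0.2, -0.0, 0.5]
finger_gap: 0.0597
grip_force: 0.0
```

Emit:
step_arm --moves '[[[-26, 20, 0], [0, 0, 0], 60], [[-52, 40, 0], [0, 0, 0], 60], [[-78, 60, 0], [0, 0, 0], 60], [[-104, 81, 0], [0, 0, 0], 60], [[-130, 101, 0], [0, 0, 0], 60], [[-152, 118, 0], [0, 0, 0], 60], [[-165, 129, 0], [0, 0, 0], 60], [[-165, 129, 0], [0, 0, 0], 60]]'

```text
clock: 10.23
tcp_pos: [0.5, -0.1888, 0.195]
orientation: [0.001, 0.969, 0.248, 0.0]
wrist_force: [0.4, -0.2, 0.7]
finger_gap: 0.0599
grip_force: 0.0
```

Emit:
step_arm --moves '[[[0, 0, 20], [0, 0, 0], 60], [[0, 0, 35], [0, 0, 0], 60], [[0, 0, 35], [0, 0, 0], 60], [[0, 0, 35], [0, 0, 0], 60]]'

```text
clock: 10.57
tcp_pos: [0.5006, -0.1849, 0.159]
orientation: [-0.0, 0.968, 0.25, -0.0]
wrist_force: [0.5, -0.5, -0.1]
finger_gap: 0.0598
grip_force: 0.0
```

Run:
```python
from h import *
to(.5007,-.186,.091,.5)
im,P=snap('wrist','w5.png')
for x in [(.5007,-.186,.135),(.5749,-.1985,.128),(.6559,-.2133,.142)]: print(proj(P,x).round(0))
```

```text
tcp [ 0.5006 -0.1849  0.159 ] shift mm [-0.4  1.1 68. ] turn [-0.001  0.001  0.005] q6 2.13 F [ 0.5 -0.5 -0.1]
[[319. 238.]]
[[394. 147.]]
[[512.  27.]]
```

View pics/w5.png

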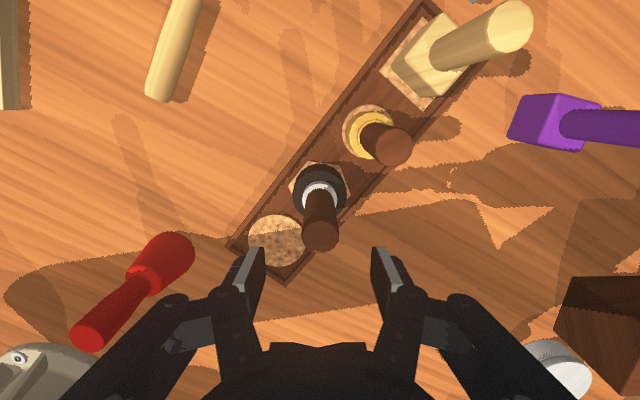

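The drum's top is at (320,236), brass's at (393,147) and square's at (510,28), all on prediction. Going down on the drum.

Emit:
step_arm --moves '[[[0, 1, 20], [0, 0, 0], 60], [[0, 1, 40], [0, 0, 0], 60], [[0, 1, 58], [0, 0, 0], 60], [[0, 1, 68], [0, 0, 0], 60], [[0, 1, 68], [0, 0, 0], 60], [[0, 1, 68], [0, 0, 0], 45], [[0, 1, 68], [0, 0, 0], 35], [[0, 1, 68], [0, 0, 0], 28]]'

```text
clock: 11.28
tcp_pos: [0.5024, -0.187, 0.0926]
orientation: [0.001, 0.968, 0.25, 0.001]
wrist_force: [0.3, 1.6, 0.6]
finger_gap: 0.0281
grip_force: 0.4
```

Emit:
step_arm --moves '[[[0, 0, 0], [0, 0, 0], 20], [[0, 0, 0], [0, 0, 0], 15], [[0, 0, 0], [0, 0, 0], 15], [[0, 0, 0], [0, 0, 0], 15], [[0, 0, 0], [0, 0, 0], 15], [[0, 0, 0], [0, 0, 0], 15]]'

```text
clock: 11.78
tcp_pos: [0.5021, -0.1867, 0.0925]
orientation: [0.001, 0.968, 0.25, 0.001]
wrist_force: [-0.6, 2.0, 6.7]
finger_gap: 0.025
grip_force: 48.7
```

Emit:
step_arm --moves '[[[0, 0, -5], [0, 0, 0], 15], [[0, 0, -15], [0, 0, 0], 15], [[0, 0, -30], [0, 0, 0], 15], [[0, 0, -47], [0, 0, 0], 15], [[0, 0, -64], [0, 0, 0], 15], [[0, 0, -80], [0, 0, 0], 15], [[0, 0, -80], [0, 0, 0], 15], [[0, 0, -80], [0, 0, 0], 15]]'

```text
clock: 12.45
tcp_pos: [0.5019, -0.1869, 0.172]
orientation: [0.001, 0.968, 0.25, 0.001]
wrist_force: [-0.6, -0.5, -3.3]
finger_gap: 0.0249
grip_force: 49.5
```

Run:
```python
from h import *
to(.6063,.2229,.171,.5)
```

```text
tcp [ 0.5019 -0.1869  0.172 ] shift mm [ 289.5 -308.3    0.6] turn [ 0.002 -0.001  0.005] q6 2.13 F [-0.6 -0.5 -3.3]
```

Emit:
step_arm --moves '[[[12, -13, 0], [0, 0, 0], 15], [[31, -33, 0], [0, 0, 0], 15], [[50, -53, 0], [0, 0, 0], 15], [[69, -74, 0], [0, 0, 0], 15], [[88, -94, 0], [0, 0, 0], 15], [[107, -114, 0], [0, 0, 0], 15], [[126, -134, 0], [0, 0, 0], 15], [[145, -154, 0], [0, 0, 0], 15]]'

```text
clock: 13.12
tcp_pos: [0.5529, 0.0198, 0.1694]
orientation: [-0.0, 0.968, 0.25, -0.001]
wrist_force: [0.2, 0.6, -3.5]
finger_gap: 0.0247
grip_force: 49.4
```

Emit:
step_arm --moves '[[[19, -20, 0], [0, 0, 0], 15], [[38, -40, 0], [0, 0, 0], 15], [[57, -61, 0], [0, 0, 0], 15], [[76, -81, 0], [0, 0, 0], 15], [[95, -101, 0], [0, 0, 0], 15], [[114, -121, 0], [0, 0, 0], 15], [[130, -139, 0], [0, 0, 0], 15], [[144, -154, 0], [0, 0, 0], 15]]'

```text
clock: 13.78
tcp_pos: [0.6046, 0.2245, 0.1689]
orientation: [-0.0, 0.968, 0.25, -0.002]
wrist_force: [0.5, -0.0, -2.5]
finger_gap: 0.0248
grip_force: 49.4
```

Emit:
step_arm --moves '[[[0, 0, 0], [0, 0, 0], 15], [[0, 0, 0], [0, 0, 0], 15], [[0, 0, 0], [0, 0, 0], 15]]'

```text
clock: 14.03
tcp_pos: [0.6044, 0.2223, 0.1695]
orientation: [0.0, 0.968, 0.25, -0.001]
wrist_force: [0.1, -0.6, -2.5]
finger_gap: 0.0249
grip_force: 49.6
```

Run:
```python
from h import *
to(.6063,.2229,.092,.5)
im,P=snap('wrist','w6.png')
```

```text
tcp [0.6044 0.2223 0.1695] shift mm [ 2.1  0.4 77.5] turn [-0.     0.003  0.005] q6 2.86 F [ 0.1 -0.6 -2.5]
```

View pics/w6.png

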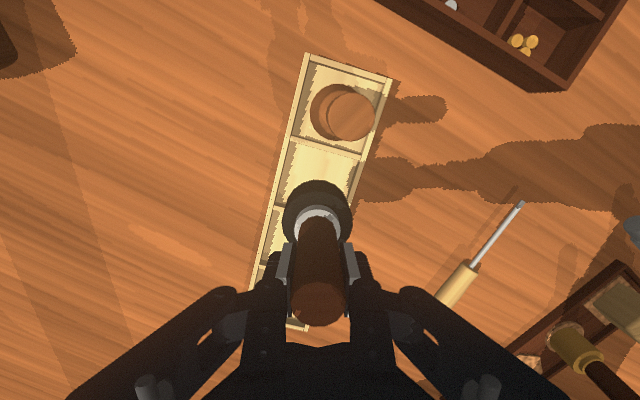

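The bell stands well inside the far bay at (343,113), and the drum is over the second bay. Lowering.

Emit:
step_arm --moves '[[[1, 0, 12], [0, 0, 0], 15], [[2, 0, 28], [0, 0, 0], 15], [[2, 0, 44], [0, 0, 0], 15], [[2, 0, 58], [0, 0, 0], 15], [[2, 0, 68], [0, 0, 0], 15], [[2, 0, 74], [0, 0, 0], 15], [[2, 0, 78], [0, 0, 0], 15], [[2, 0, 78], [0, 0, 0], 15]]'

```text
clock: 14.75
tcp_pos: [0.6068, 0.2232, 0.0924]
orientation: [0.0, 0.968, 0.249, -0.001]
wrist_force: [0.3, 0.2, -3.6]
finger_gap: 0.025
grip_force: 49.6
```

Emit:
step_arm --moves '[[[0, 0, 1], [0, 0, 0], 15], [[0, 0, 2], [0, 0, 0], 15], [[0, 0, 2.5], [0, 0, 0], 15], [[0, 0, 2.5], [0, 0, 0], 15], [[0, 0, 2.5], [0, 0, 0], 15]]'

```text
clock: 15.17
tcp_pos: [0.6073, 0.2239, 0.0909]
orientation: [0.0, 0.968, 0.25, 0.0]
wrist_force: [0.7, -0.0, -3.4]
finger_gap: 0.0248
grip_force: 49.6
```

Emit:
step_arm --moves '[[[0, 0, 1], [0, 0, 0], 15], [[0, 0, 1.5], [0, 0, 0], 15], [[0, 0, 2], [0, 0, 0], 15], [[0, 0, 2], [0, 0, 0], 15], [[0, 0, 2], [0, 0, 0], 15]]'

```text
clock: 15.58
tcp_pos: [0.6072, 0.2239, 0.0887]
orientation: [0.0, 0.968, 0.25, 0.0]
wrist_force: [-0.5, 0.3, -0.6]
finger_gap: 0.0248
grip_force: 49.9
```

Emit:
step_arm --moves '[[[0, 0, 0.5], [0, 0, 0], 15], [[0, 0, 0.8], [0, 0, 0], 15], [[0, 0, 0.8], [0, 0, 0], 15], [[0, 0, 0.8], [0, 0, 0], 15]]'

```text
clock: 15.92
tcp_pos: [0.6073, 0.224, 0.0886]
orientation: [0.0, 0.968, 0.25, 0.0]
wrist_force: [-2.6, 1.2, 4.9]
finger_gap: 0.0245
grip_force: 50.2
```

Emit:
step_arm --moves '[[[0, 0, 0], [0, 0, 0], 30], [[0, 0, 0], [0, 0, 0], 36], [[0, 0, 0], [0, 0, 0], 45], [[0, 0, 0], [0, 0, 0], 55], [[0, 0, -10], [0, 0, 0], 60], [[0, 0, -40], [0, 0, 0], 60], [[0, 0, -75], [0, 0, 0], 60], [[0, 0, -107], [0, 0, 0], 60]]'

```text
clock: 16.58
tcp_pos: [0.6068, 0.2237, 0.1964]
orientation: [0.0, 0.968, 0.25, -0.0]
wrist_force: [0.5, 1.1, 0.8]
finger_gap: 0.0601
grip_force: 0.0
```

Run:
```python
from h import *
to(.5749,-.1985,.195,.5)
im,P=snap('wrist','w7.png')
```

```text
tcp [0.6068 0.2237 0.1964] shift mm [-232.1  354.1    1.6] turn [0.    0.001 0.005] q6 2.87 F [0.5 1.1 0.8]
```

Emit:
step_arm --moves '[[[-10, 15, 0], [0, 0, 0], 60], [[-25, 38, 0], [0, 0, 0], 60], [[-40, 61, 0], [0, 0, 0], 60], [[-55, 84, 0], [0, 0, 0], 60], [[-70, 107, 0], [0, 0, 0], 60], [[-85, 130, 0], [0, 0, 0], 60], [[-100, 153, 0], [0, 0, 0], 60], [[-115, 176, 0], [0, 0, 0], 60]]'

```text
clock: 17.3
tcp_pos: [0.5915, 0.0128, 0.1954]
orientation: [0.0, 0.968, 0.25, 0.0]
wrist_force: [1.3, 0.9, -1.2]
finger_gap: 0.0596
grip_force: 0.0
```

Emit:
step_arm --moves '[[[-15, 23, 0], [0, 0, 0], 60], [[-30, 46, 0], [0, 0, 0], 60], [[-45, 69, 0], [0, 0, 0], 60], [[-60, 92, 0], [0, 0, 0], 60], [[-75, 115, 0], [0, 0, 0], 60], [[-90, 138, 0], [0, 0, 0], 60], [[-105, 160, 0], [0, 0, 0], 60], [[-117, 178, 0], [0, 0, 0], 60]]'

```text
clock: 17.97
tcp_pos: [0.575, -0.2004, 0.1954]
orientation: [0.001, 0.968, 0.249, 0.0]
wrist_force: [-0.7, 0.5, -0.3]
finger_gap: 0.0599
grip_force: 0.0
```

Emit:
step_arm --moves '[[[0, 0, 20], [0, 0, 0], 60], [[0, 0, 40], [0, 0, 0], 60], [[0, 0, 40], [0, 0, 0], 60], [[0, 0, 40], [0, 0, 0], 60]]'

```text
clock: 18.3
tcp_pos: [0.5743, -0.198, 0.1543]
orientation: [-0.001, 0.968, 0.25, -0.001]
wrist_force: [0.8, -0.3, 0.0]
finger_gap: 0.0598
grip_force: 0.0
```

Run:
```python
from h import *
to(.5749,-.1985,.086,.5)
im,P=snap('wrist','w8.png')
for x in [(.5749,-.1985,.128),(.6559,-.2133,.142)]: print(proj(P,x).round(0))
a=cv2.imread('pics/w7.png');b=im[:,:,::-1]
cv2.imwrite('pics/c8.png',np.hstack([a[:,150:540],b[:,240:640]]))
```

```text
tcp [ 0.5743 -0.198   0.1543] shift mm [ 0.4  0.9 68.3] turn [-0.002  0.002  0.004] q6 2.17 F [ 0.8 -0.3  0. ]
[[318. 235.]]
[[413. 142.]]
```

View pics/c8.png

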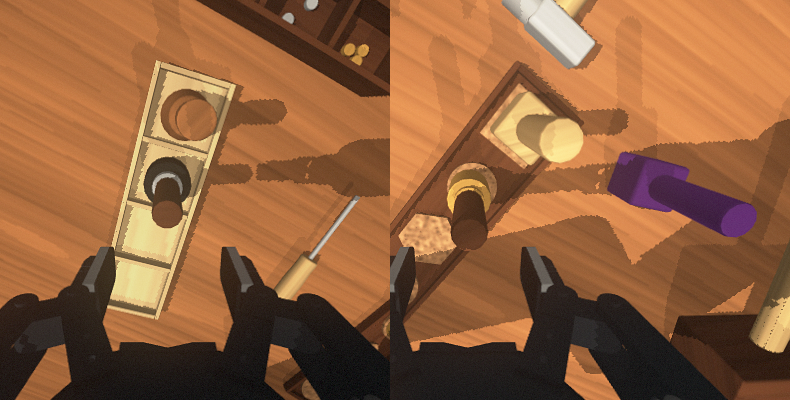

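Left half: the bell and drum stand in the two far bays. Right half: the brass top is at (468,233), where predicted, and square's is at (561,140). Grasping the brass, with a firmer grip because it's heavier.

Emit:
step_arm --moves '[[[0, 1, 20], [0, 0, 0], 60], [[0, 1, 40], [0, 0, 0], 60], [[0, 1, 58], [0, 0, 0], 60], [[0, 1, 68], [0, 0, 0], 60], [[0, 1, 68], [0, 0, 0], 60], [[0, 1, 68], [0, 0, 0], 45], [[0, 1, 68], [0, 0, 0], 35], [[0, 1, 68], [0, 0, 0], 28]]' --grip_force 60

```text
clock: 19.02
tcp_pos: [0.5767, -0.1995, 0.0885]
orientation: [0.001, 0.968, 0.25, 0.001]
wrist_force: [0.2, 0.7, 0.3]
finger_gap: 0.0284
grip_force: 0.6
```

Emit:
step_arm --moves '[[[0, 0, 0], [0, 0, 0], 20], [[0, 0, 0], [0, 0, 0], 15], [[0, 0, 0], [0, 0, 0], 15], [[0, 0, 0], [0, 0, 0], 15], [[0, 0, 0], [0, 0, 0], 15], [[0, 0, 0], [0, 0, 0], 15]]'

```text
clock: 19.52
tcp_pos: [0.5764, -0.199, 0.0885]
orientation: [0.0, 0.968, 0.25, 0.001]
wrist_force: [-0.8, 2.4, 5.6]
finger_gap: 0.0248
grip_force: 58.5
```

Emit:
step_arm --moves '[[[0, 0, -5], [0, 0, 0], 15], [[0, 0, -15], [0, 0, 0], 15], [[0, 0, -30], [0, 0, 0], 15], [[0, 0, -47], [0, 0, 0], 15], [[0, 0, -64], [0, 0, 0], 15], [[0, 0, -80], [0, 0, 0], 15], [[0, 0, -80], [0, 0, 0], 15], [[0, 0, -80], [0, 0, 0], 15]]'

```text
clock: 20.18
tcp_pos: [0.5763, -0.1996, 0.1676]
orientation: [0.001, 0.968, 0.25, 0.001]
wrist_force: [-0.2, 0.3, -5.2]
finger_gap: 0.0247
grip_force: 59.5
```

Run:
```python
from h import *
to(.5284,.2043,.166,.5)
```

```text
tcp [ 0.5763 -0.1996  0.1676] shift mm [ 153.3 -376.7    1. ] turn [ 0.002 -0.001  0.005] q6 2.17 F [-0.2  0.3 -5.2]
```

Emit:
step_arm --moves '[[[6, -15, 0], [0, 0, 0], 15], [[16, -39, 0], [0, 0, 0], 15], [[26, -63, 0], [0, 0, 0], 15], [[36, -88, 0], [0, 0, 0], 15], [[46, -113, 0], [0, 0, 0], 15], [[56, -138, 0], [0, 0, 0], 15], [[66, -163, 0], [0, 0, 0], 15], [[76, -188, 0], [0, 0, 0], 15]]'

```text
clock: 20.85
tcp_pos: [0.5496, 0.004, 0.165]
orientation: [-0.001, 0.968, 0.25, -0.001]
wrist_force: [-0.2, 0.0, -4.8]
finger_gap: 0.0251
grip_force: 59.5
```

Emit:
step_arm --moves '[[[10, -25, 0], [0, 0, 0], 15], [[20, -50, 0], [0, 0, 0], 15], [[30, -75, 0], [0, 0, 0], 15], [[40, -100, 0], [0, 0, 0], 15], [[50, -125, 0], [0, 0, 0], 15], [[60, -149, 0], [0, 0, 0], 15], [[70, -172, 0], [0, 0, 0], 15], [[77, -189, 0], [0, 0, 0], 15]]'

```text
clock: 21.52
tcp_pos: [0.5254, 0.207, 0.165]
orientation: [-0.0, 0.968, 0.25, -0.002]
wrist_force: [0.1, -0.3, -5.0]
finger_gap: 0.0249
grip_force: 59.6
```

Emit:
step_arm --moves '[[[0, 0, 0], [0, 0, 0], 15], [[0, 0, 0], [0, 0, 0], 15], [[0, 0, 0], [0, 0, 0], 15]]'

```text
clock: 21.77
tcp_pos: [0.5264, 0.2046, 0.1655]
orientation: [0.0, 0.968, 0.25, -0.001]
wrist_force: [-0.6, -0.5, -5.0]
finger_gap: 0.0248
grip_force: 59.9
```

Run:
```python
from h import *
to(.5284,.2043,.088,.5)
```

```text
tcp [0.5264 0.2046 0.1655] shift mm [ 1.8  1.2 77.5] turn [-0.     0.002  0.005] q6 2.87 F [-0.6 -0.5 -5. ]
```

Contact should come near z = 0.0845.

Emit:
step_arm --moves '[[[1, 0, 12], [0, 0, 0], 15], [[2, 0, 28], [0, 0, 0], 15], [[2, 0, 44], [0, 0, 0], 15], [[2, 0, 58], [0, 0, 0], 15], [[2, 0, 68], [0, 0, 0], 15], [[2, 0, 74], [0, 0, 0], 15], [[2, 0, 78], [0, 0, 0], 15], [[2, 0, 78], [0, 0, 0], 15]]'

```text
clock: 22.43
tcp_pos: [0.5288, 0.2053, 0.0881]
orientation: [0.0, 0.968, 0.249, -0.001]
wrist_force: [-0.3, -0.8, -4.8]
finger_gap: 0.0245
grip_force: 59.9
```

Emit:
step_arm --moves '[[[0, 0, 1], [0, 0, 0], 15], [[0, 0, 2], [0, 0, 0], 15], [[0, 0, 3], [0, 0, 0], 15], [[0, 0, 3.5], [0, 0, 0], 15], [[0, 0, 3.5], [0, 0, 0], 15], [[0, 0, 3.5], [0, 0, 0], 15]]'

```text
clock: 22.93
tcp_pos: [0.5292, 0.2059, 0.0854]
orientation: [0.0, 0.968, 0.25, 0.0]
wrist_force: [0.1, -0.1, -4.4]
finger_gap: 0.025
grip_force: 59.9
```

Emit:
step_arm --moves '[[[0, 0, 0.5], [0, 0, 0], 15], [[0, 0, 1], [0, 0, 0], 15], [[0, 0, 1.5], [0, 0, 0], 15], [[0, 0, 1.5], [0, 0, 0], 15], [[0, 0, 1.5], [0, 0, 0], 15]]'

```text
clock: 23.35
tcp_pos: [0.5294, 0.206, 0.0845]
orientation: [0.0, 0.968, 0.25, 0.001]
wrist_force: [-1.1, 0.8, 3.9]
finger_gap: 0.0246
grip_force: 60.6
```

Emit:
step_arm --moves '[[[0, 0, 0], [0, 0, 0], 30], [[0, 0, 0], [0, 0, 0], 36], [[0, 0, 0], [0, 0, 0], 45], [[0, 0, 0], [0, 0, 0], 55], [[0, 0, -10], [0, 0, 0], 60], [[0, 0, -40], [0, 0, 0], 60], [[0, 0, -75], [0, 0, 0], 60], [[0, 0, -110], [0, 0, 0], 60]]'

```text
clock: 24.02
tcp_pos: [0.5284, 0.2056, 0.195]
orientation: [0.0, 0.968, 0.25, -0.001]
wrist_force: [0.3, 0.2, -0.4]
finger_gap: 0.0599
grip_force: 0.0
```

Run:
```python
from h import *
to(.6559,-.2133,.195,.5)
im,P=snap('wrist','w9.png')
T=pickle.load(open('cal.pkl','rb'))['top']
print('purple base',ray(T,[(461,124)],.02),'top',ray(T,[(482,99)],.132))
```

```text
tcp [0.5284 0.2056 0.195 ] shift mm [-9.090e+01  4.283e+02  1.000e-01] turn [-0.     0.002  0.005] q6 2.87 F [ 0.3  0.2 -0.4]
purple base [[ 0.65760843 -0.35437609  0.02      ]] top [[ 0.67073892 -0.35380205  0.132     ]]
```

Emit:
step_arm --moves '[[[-4, 18, 0], [0, 0, 0.05], 60], [[-10, 46, 0], [0, 0, 0.1], 60], [[-16, 74, 0], [0, 0, 0.15], 60], [[-22, 102, 0], [0, 0, 0.2], 60], [[-28, 130, 0], [0, 0, 0.25], 60], [[-34, 158, 0], [0, 0, 0.3], 60], [[-40, 186, 0], [0, 0, 0.35], 60], [[-46, 214, 0], [0, 0, 0.4], 60]]'

```text
clock: 24.73
tcp_pos: [0.5927, -0.0052, 0.1945]
orientation: [0.0, 0.999, 0.051, 0.0]
wrist_force: [0.5, -0.5, -0.1]
finger_gap: 0.0602
grip_force: 0.0
```

Emit:
step_arm --moves '[[[5, 28, 0], [0, 0, 0], 60], [[11, 56, 0], [0, 0, 0], 60], [[17, 84, 0], [0, 0, 0], 60], [[22, 112, 0], [0, 0, 0], 60], [[28, 140, 0], [0, 0, 0], 60], [[33, 168, 0], [0, 0, 0], 60], [[38, 196, 0], [0, 0, 0], 60], [[42, 215, 0], [0, 0, 0], 60]]'

```text
clock: 25.4
tcp_pos: [0.657, -0.216, 0.1941]
orientation: [0.001, 0.999, 0.051, 0.0]
wrist_force: [-0.1, 0.1, -0.5]
finger_gap: 0.06
grip_force: 0.0
```

Emit:
step_arm --moves '[[[0, 0, 15], [0, 0, 0], 60], [[0, 0, 28], [0, 0, 0], 60], [[0, 0, 28], [0, 0, 0], 60], [[0, 0, 28], [0, 0, 0], 60]]'

```text
clock: 25.73
tcp_pos: [0.6559, -0.213, 0.1653]
orientation: [-0.0, 0.999, 0.052, -0.001]
wrist_force: [-0.8, 0.4, 0.7]
finger_gap: 0.0602
grip_force: 0.0
```

Run:
```python
from h import *
to(.6559,-.2133,.096,.1)
im,P=snap('wrist','w10.png')
print(proj(P,(.6559,-.2133,.142)).round(0))
a=cv2.imread('pics/w9.png');b=im[:,:,::-1]
cv2.imwrite('pics/c10.png',np.hstack([a[:,150:540],b[:,140:540]]))
```

```text
tcp [ 0.6559 -0.213   0.1653] shift mm [ 0.1  0.3 69.3] turn [-0.001  0.002  0.005] q6 2.61 F [-0.8  0.4  0.7]
[[317. 238.]]
```

View pics/c10.png

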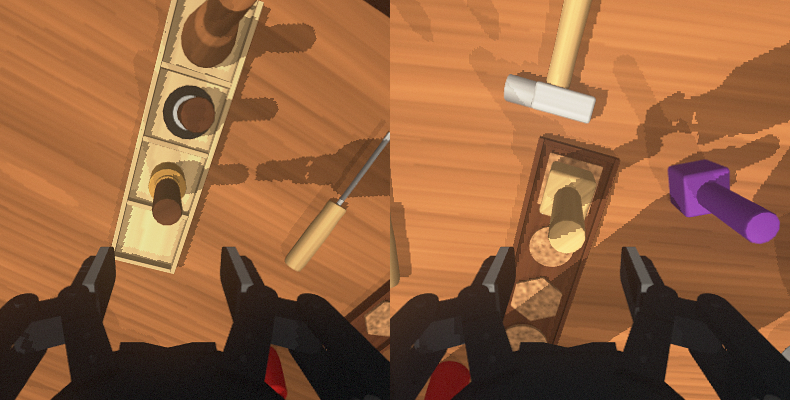

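Left half: bell, drum and brass stand in their bays, and the screwdriver is untouched. Right half: the square's top is at (567,236), where predicted, with its block roughly in line with the tray. Grasping.

Emit:
step_arm --moves '[[[0, 0, 20], [0, 0, 0], 60], [[0, 0, 40], [0, 0, 0], 60], [[0, 0, 58], [0, 0, 0], 60], [[0, 0, 68], [0, 0, 0], 60], [[0, 0, 68], [0, 0, 0], 60], [[0, 0, 68], [0, 0, 0], 45], [[0, 0, 68], [0, 0, 0], 35], [[0, 0, 68], [0, 0, 0], 28]]' --grip_force 50

```text
clock: 26.45
tcp_pos: [0.6576, -0.2135, 0.0997]
orientation: [0.001, 0.999, 0.052, 0.001]
wrist_force: [0.0, 1.1, -0.1]
finger_gap: 0.0284
grip_force: 0.3
```

Emit:
step_arm --moves '[[[0, 0, 0], [0, 0, 0], 20], [[0, 0, 0], [0, 0, 0], 15], [[0, 0, 0], [0, 0, 0], 15], [[0, 0, 0], [0, 0, 0], 15], [[0, 0, 0], [0, 0, 0], 15], [[0, 0, 0], [0, 0, 0], 15]]'

```text
clock: 26.95
tcp_pos: [0.6576, -0.2133, 0.0997]
orientation: [0.001, 0.999, 0.052, 0.001]
wrist_force: [-1.1, 0.9, 5.8]
finger_gap: 0.0252
grip_force: 48.8
```

Emit:
step_arm --moves '[[[0, 0, -5], [0, 0, 0], 15], [[0, 0, -15], [0, 0, 0], 15], [[0, 0, -30], [0, 0, 0], 15], [[0, 0, -47], [0, 0, 0], 15], [[0, 0, -64], [0, 0, 0], 15], [[0, 0, -80], [0, 0, 0], 15], [[0, 0, -80], [0, 0, 0], 15], [[0, 0, -80], [0, 0, 0], 15]]'

```text
clock: 27.62
tcp_pos: [0.6571, -0.2136, 0.1789]
orientation: [0.001, 0.999, 0.052, 0.001]
wrist_force: [-0.1, -0.2, -2.6]
finger_gap: 0.025
grip_force: 49.1
```

Run:
```python
from h import *
to(.4506,.1857,.176,.5)
```

```text
tcp [ 0.6571 -0.2136  0.1789] shift mm [-163.7 -418.7    2. ] turn [ 0.002 -0.001 -0.395] q6 2.61 F [-0.1 -0.2 -2.6]
```

Emit:
step_arm --moves '[[[-6, -16, 0], [0, 0, -0.05], 15], [[-16, -42, 0], [0, 0, -0.1], 15], [[-27, -70, 0], [0, 0, -0.15], 15], [[-38, -98, 0], [0, 0, -0.2], 15], [[-49, -126, 0], [0, 0, -0.25], 15], [[-60, -154, 0], [0, 0, -0.3], 15], [[-71, -182, 0], [0, 0, -0.35], 15], [[-82, -210, 0], [0, 0, -0.4], 15]]'

```text
clock: 28.28
tcp_pos: [0.5511, -0.0117, 0.1761]
orientation: [-0.0, 0.968, 0.251, -0.001]
wrist_force: [0.9, 0.1, -2.3]
finger_gap: 0.0247
grip_force: 49.3
```

Emit:
step_arm --moves '[[[1, -29, 0], [0, 0, 0], 15], [[2, -58, 0], [0, 0, 0], 15], [[3, -87, 0], [0, 0, 0], 15], [[4, -116, 0], [0, 0, 0], 15], [[5, -145, 0], [0, 0, 0], 15], [[5, -174, 0], [0, 0, 0], 15], [[6, -203, 0], [0, 0, 0], 15], [[6, -224, 0], [0, 0, 0], 15]]'

```text
clock: 28.95
tcp_pos: [0.4476, 0.1875, 0.1763]
orientation: [-0.0, 0.968, 0.25, -0.001]
wrist_force: [0.6, -0.2, -2.3]
finger_gap: 0.0251
grip_force: 49.4
```

Emit:
step_arm --moves '[[[0, 0, 0], [0, 0, 0], 15], [[0, 0, 0], [0, 0, 0], 15], [[0, 0, 0], [0, 0, 0], 15]]'

```text
clock: 29.2
tcp_pos: [0.4497, 0.1857, 0.1769]
orientation: [0.0, 0.968, 0.25, -0.001]
wrist_force: [0.3, 0.7, -1.7]
finger_gap: 0.0249
grip_force: 49.7
```

Run:
```python
from h import *
to(.4506,.1857,.096,.5)
im,P=snap('wrist','w11.png')
```

```text
tcp [0.4497 0.1857 0.1769] shift mm [ 0.9  0.4 80.9] turn [0.    0.001 0.005] q6 2.86 F [ 0.3  0.7 -1.7]
```

View pics/w11.png

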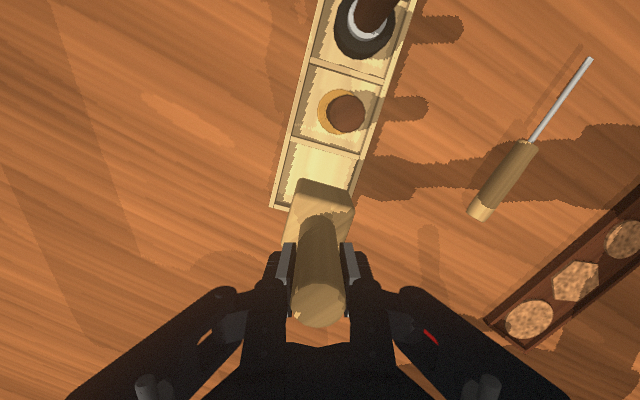

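The square is held upright over the near bay, its block in line with the rack. Lowering.

Emit:
step_arm --moves '[[[0, 0, 12], [0, 0, 0], 15], [[0, 0, 28], [0, 0, 0], 15], [[0, 0, 44], [0, 0, 0], 15], [[0, 0, 58], [0, 0, 0], 15], [[0, 0, 68], [0, 0, 0], 15], [[0, 0, 74], [0, 0, 0], 15], [[0, 0, 78], [0, 0, 0], 15], [[0, 0, 78], [0, 0, 0], 15]]'

```text
clock: 29.92
tcp_pos: [0.4499, 0.1856, 0.0991]
orientation: [0.0, 0.968, 0.249, -0.001]
wrist_force: [-0.2, 0.7, -2.2]
finger_gap: 0.0248
grip_force: 49.7
```

Emit:
step_arm --moves '[[[0, 0, 1], [0, 0, 0], 15], [[0, 0, 2], [0, 0, 0], 15], [[0, 0, 3], [0, 0, 0], 15], [[0, 0, 3.5], [0, 0, 0], 15], [[0, 0, 3.5], [0, 0, 0], 15], [[0, 0, 3.5], [0, 0, 0], 15]]'

```text
clock: 30.42
tcp_pos: [0.45, 0.1861, 0.0964]
orientation: [0.0, 0.968, 0.25, 0.0]
wrist_force: [0.5, -0.3, -2.4]
finger_gap: 0.0249
grip_force: 49.7
```

Emit:
step_arm --moves '[[[0, 0, 0.5], [0, 0, 0], 15], [[0, 0, 1], [0, 0, 0], 15], [[0, 0, 1.5], [0, 0, 0], 15], [[0, 0, 1.5], [0, 0, 0], 15], [[0, 0, 1.5], [0, 0, 0], 15]]'

```text
clock: 30.83
tcp_pos: [0.4503, 0.1863, 0.0956]
orientation: [-0.0, 0.968, 0.25, 0.001]
wrist_force: [-1.3, -0.6, 5.2]
finger_gap: 0.0251
grip_force: 50.6
```

Emit:
step_arm --moves '[[[0, 0, 0], [0, 0, 0], 30], [[0, 0, 0], [0, 0, 0], 36], [[0, 0, 0], [0, 0, 0], 45], [[0, 0, 0], [0, 0, 0], 55], [[0, 0, -10], [0, 0, 0], 60], [[0, 0, -40], [0, 0, 0], 60], [[0, 0, -75], [0, 0, 0], 60], [[0, 0, -110], [0, 0, 0], 60]]'

```text
clock: 31.5
tcp_pos: [0.4492, 0.1859, 0.2061]
orientation: [0.0, 0.968, 0.25, -0.001]
wrist_force: [1.1, 0.2, 0.1]
finger_gap: 0.0602
grip_force: 0.0
```

Emit:
step_arm --moves '[[[0, 25, 0], [0, 0, 0], 60], [[0, 50, 0], [0, 0, 0], 60], [[0, 75, 0], [0, 0, 0], 60], [[0, 100, 0], [0, 0, 0], 60], [[0, 125, 0], [0, 0, 0], 60], [[0, 150, 0], [0, 0, 0], 60], [[0, 150, 0], [0, 0, 0], 60], [[0, 150, 0], [0, 0, 0], 60]]'

```text
clock: 32.17
tcp_pos: [0.523, 0.0537, 0.2051]
orientation: [0.0, 0.969, 0.248, 0.0]
wrist_force: [0.2, 0.1, 0.3]
finger_gap: 0.0598
grip_force: 0.0
```

Run:
```python
from h import *
im,P=snap('scene','s12.png')
a,_=snap('top','t12.png')
cv2.imwrite('pics/c12.png',np.hstack([im[80:,320:,::-1],a[:320,100:440,::-1]]))
```

```text
(no output)
```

View pics/c12.png

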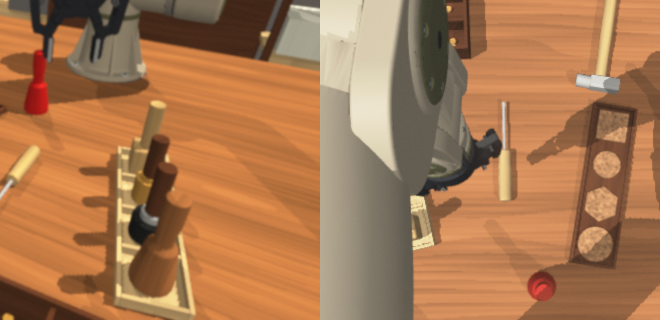

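All four stand upright in the rack: square nearest the robot, then brass, drum and bell farthest. The tray is empty, and the screwdriver and the red bell haven't moved.

```bash
python3 -c "
from workcell import env
print(env.hand_in())"
```

```text
the job is handed in; nothing more can be done
None
```

The job is handed in: all four mauls stand upright in the rack in reverse order (bell farthest from the robot, then drum, brass and square nearest), the screwdriver looks undisturbed in the last picture, and it took about 32 s of the 112 s allowed.

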